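# Set out the nail-practice station

### The arm

A 7-joint arm with a two-finger parallel gripper is mounted at the origin on the work surface. World frame = base frame: x ahead of the robot, y to its left, z up, the work surface at z = 0. Lengths are in m, angles in rad, forces in N, time in s.
With the tool pointing down it reaches from about 0.425 to 0.925 m from the base axis. Payload 6.8 kg.
Tool frame: the origin (TCP) lies at the very end of the fingers, on their centre line; the grasp point (between the pads) lies bot.grip_depth behind it (bot.grip_depth is the distance from the TCP to the grasp point, in m); z points along the fingers, y is the line along which they close (so a half turn about z gives the same grasp; the last joint's range is limited). The gripper opens to 85 mm and grips with 20 to 120 N. Pads are 22 mm wide; open, the fingers measure 114 mm over their backs; the gripper's body (76 mm by 85 mm) begins 54 mm behind the grasp point. The pads swing forward as they close: fully open they stand 13 mm farther back than shut.
Start: joints at [1.161, 0.477, 0.022, 1.555, -0.011, 1.109, -0.083], TCP at [0.201, -0.645, 0.231] pointing down, gripper open.
Joint ranges: [-2.96, 2.96], [-0.34, 2.1], [-1.41, 1.46], [0.24, 2.44], [-1.37, 4.51], [0.17, 1.92], [-2.96, 2.96]. Speed limits (rad/s): [2.39, 2.39, 3.14, 3.14, 3.14, 3.14, 3.14].

### API

Orientations are given as a unit quaternion [w, x, y, z].
In Python, from station import bot gives the robot as it stands.
- The arm moves only by the tool send_rows, never from a script. Its arguments are lists of equal length, an entry for each row: "slide": the shift along the tool's x, y, z in mm, a list of three; "roll": the turn about the tool's z in degrees; "claw": the opening, from 0 (shut) to 1 (fully open). A call has exactly 8 rows; each row is the pose to reach, as a shift and turn from the pose commanded when the call began, along the tool's axes at that moment; what a row does not reach only later rows make up. A row lasts 1/12 s, in which the tool goes at most 41.7 mm and 7.16 degrees, less where a joint would pass 70% of its speed; a pose out of reach is approached as far as the arm can. A call with a gripper value outside its range is refused whole. The fingers move at their own pace and stop on an object; "force" is the grip in N (left out, the last holds). Time passes only in rows, so rows that repeat a pose let the fingers close, or fill a call up. It gives the time, the measured TCP pose, the force, the opening and the grip force at its end, in the units of the state.
- bot.get_obs(): the state, without advancing time (a new reading comes with each control period).
- bot.read_camera(name): name is "scene" or "top"; returns the picture (480x640x3 uint8, red, green, blue); there is no depth.
- bot.camera_model(name): a dict with "camera_matrix" (3x3 intrinsics, pixels), "D" ([k1, k2, p1, p2, k3] as OpenCV has them; the pictures are not rectified), "camera_from_world" (4x4, takes a point from world to camera coordinates). Camera axes: x right, y down, z forward; pixel columns grow to the right and rows downward; lengths in m; the calibration is good to about 2 mm. A picture is of the moment at which its call begins. camera_model takes no time and is no camera call.
- bot.hand_in(): hands the job in; it is judged then, once.
The state is a dict: "t": time; "q": joint angles; "joint_vel": joint speeds; "joint_torque": joint torques, N m; "eef_pos": TCP position; "tool_rot": TCP orientation; "contact_force": force on the tool from outside, world axes, zero at the start; "torque": the same for the moment, N m; "gripper_width": opening from 0.0 (shut) to 1.0 (fully open); "grasp_force": force on a finger pad.
Only numpy, scipy, OpenCV 4.12 (cv2) and the standard library are available. Lean on these libraries where they do the work, as an engineer would, in place of code of your own. Each camera call takes 0.05 s, during which the arm holds its last target. There are 200 camera calls.

### The job

Set out the nail-practice table by pushing things along its surface with the fingers: first push the white tip stand until its long back edge sits flush against the yellow guide rail of the blue sheet, with the stand between the rail's ends, then push the pink-lidded powder jar until it stands wholly inside the black ring on the mint-green card. Push the jar gently without pinching it, keep both upright and on the table without lifting them, and leave all the other things where they are. Finish with the hand clear.

Things in the scene. Friction and masses are not known exactly. Their poses are not given: they have to be found in the camera images.
- stand: the tip stand: loose white block, 90 (its x) x 140 (its y) x 30 mm high, 0.2 to 0.45 kg, slides on the table (friction coefficient about 0.5 to 0.75); two rows of coloured practice nails on top (to 34 mm, looks only). Origin: centre of underside; +x points to its long back edge, which goes against the rail. Starts 50 to 100 mm short of the rail, turned up to 0.3 rad from it.
- stand_back (a point): point on the tip stand's back long face (at its mid length, 15 mm up)
- sheet: fixed thin blue sheet, 240 (x) x 260 mm (y), things slide over it; lies left or right, turned up to 0.25 rad. Along its far edge a fixed yellow rail, 200 mm long (along y), 14 wide, 18 high. Origin: table level, on the rail's near face, mid length; +x points from the sheet into the rail: the stand comes from -x and is flush when its back face is at sheet x = 0.
- jar: the powder jar: loose upright cylinder 56 mm in diameter, 46 mm high, clear-white body with pink lid, about 0.12 to 0.25 kg, slides on the table (friction coefficient about 0.5 to 0.75). Origin: centre of its underside. It starts 80 to 160 mm from the ring, on its robot side.
- card: fixed flat mint-green card, 110 mm square (things slide freely over it), with a black ring, inner diameter 76 mm, outer 86 mm. Origin: centre of the ring.
- polish_pink: loose pink nail-polish bottle with brass cap, 28 x 28 x 78 mm high; origin: centre of underside
- polish_black: loose black nail-polish bottle with brass cap, 28 x 28 x 78 mm high; origin: centre of underside
- dish: loose small open glass dish, 48 mm across, 30 mm high; origin: centre of underside
- carton: loose white paper carton, 50 mm cube; origin: centre of underside
- brush: loose slim artist brush lying flat on the left, 170 x 9 x 8 mm; origin: middle of its underside
- file: loose pink nail file lying flat on the right, 170 x 25 x 6 mm; origin: centre of underside

How it is judged:
On the way, in this order (a step that is already met when the one before it is completed fails the run):
1. the tip stand is flush against the guide rail (x of stand_back in the frame of sheet between -0.005 and 0.004 m and y of stand_back in the frame of sheet between -0.034 and 0.034 m and angle between the y axis of stand and the y axis of sheet, either way round below 0.04 rad and height (world z) of stand below 0.004 m), for 0.2 s.
2. then the jar stands inside the ring (horizontal distance between jar and card below 0.011 m and height (world z) of jar below 0.004 m and angle between jar's own z axis and vertical below 0.05 rad), for 0.2 s.
At the end, for the whole second after the job is handed in: The stand's back face is within 5 mm of the rail and parallel to it within 0.04 rad, its middle within 34 mm of the rail's middle; the jar is upright within 11 mm of the ring's centre (a jar wholly inside the ring is within 10 mm); both are on the table and at rest (all of step 1 and all of step 2 and linear speed of each of stand, jar below 0.01 m/s); the robot touches nothing.
It fails at once if the stand is lifted or tipped (height (world z) of stand above 0.008 m or angle between stand's own z axis and vertical above 0.2 rad).
It fails at once if the jar is lifted or tipped (height (world z) of jar above 0.008 m or angle between jar's own z axis and vertical above 0.25 rad).
It fails at once if the jar is pinched or pushed harder than 20 N (contact force between the fingers and jar above 20 N).
It fails at once if another thing is moved more than 15 mm (distance of any of polish_pink, polish_black, dish, carton, brush, file from where it was at the start of the episode above 0.015 m).
It also fails if it takes over 51 s, if anything falls off the work surface, if the arm or the gripper's body presses on something with over 40 N, if the wrist force passes 120 N, or if a joint passes its speed limit or range.

## Working session

There is one attempt and no reset: what is moved stays moved. The work goes in short steps, Python scripts to look and compute and a tool call to move; the robot and the scene stay as the last step left them, time stands still between calls to the robot, and variables do not carry over. Pictures are saved under pics/ and viewed, at most 10 in all, crops included, and the job is handed in when it is done.

Besides the shell and the picture viewer there is one more tool, called after ">>>" in YAML: its name, and indented under it one key for each argument. send_rows: Moves the arm, as the interface text tells. Its arguments: {"type":"object","properties":{"slide":{"type":"array","items":{"type":"array","items":{"type":"number"}}},"roll":{"type":"array","items":{"type":"number"}},"claw":{"type":"array","items":{"type":"number"}},"force":{"type":"number"}},"required":["slide","roll","claw"]}

```bash
ls; mkdir -p pics; python3 - <<'E'
from station import bot
import cv2,json
o=bot.get_obs();print(o['t'],o['eef_pos'],o['tool_rot'],o['gripper_width'],bot.grip_depth)
for n in('scene','top'):
    im=bot.read_camera(n);cv2.imwrite(f'pics/{n}0.png',im[:,:,::-1])
    m=bot.camera_model(n);print(n,m)
E
```

```text
pics
0.0 [ 0.20046605 -0.64392213  0.23031464] [-8.98156350e-04  9.88631758e-01  1.50354244e-01 -2.03326701e-04] 1.0008157528041428 0.0187
scene {'camera_matrix': array([[483.66827211,   0.        , 320.75331403],
       [  0.        , 483.66827211, 237.43511871],
       [  0.        ,   0.        ,   1.        ]]), 'D': array([-0.05955694,  0.        ,  0.        ,  0.        ,  0.        ]), 'camera_from_world': array([[-0.87114054,  0.49082893,  0.0141819 ,  0.52014706],
       [ 0.31617709,  0.58279184, -0.74858915, -0.16128636],
       [-0.37569431, -0.64764236, -0.66288246,  1.26673222],
       [ 0.        ,  0.        ,  0.        ,  1.        ]])}
top {'camera_matrix': array([[535.69264902,   0.        , 330.09136936],
       [  0.        , 535.69264902, 230.02516608],
       [  0.        ,   0.        ,   1.        ]]), 'D': array([-0.13161853,  0.        ,  0.        ,  0.        ,  0.        ]), 'camera_from_world': array([[ 1.35355948e-02, -9.99908031e-01, -8.47173844e-04,
        -2.82587500e-03],
       [-9.77066299e-01, -1.30463190e-02, -2.12535270e-01,
         5.97674042e-01],
       [ 2.12504671e-01,  3.70453630e-03, -9.77153029e-01,
         1.05177952e+00],
       [ 0.00000000e+00,  0.00000000e+00,  0.00000000e+00,
         1.00000000e+00]])}
```

View pics/top0.png

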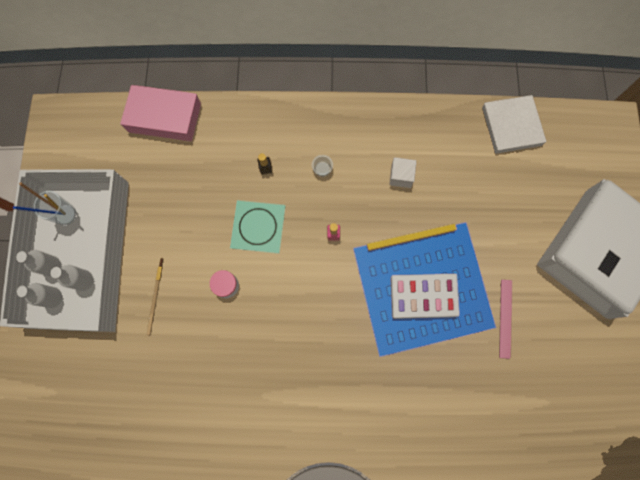

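View pics/scene0.png

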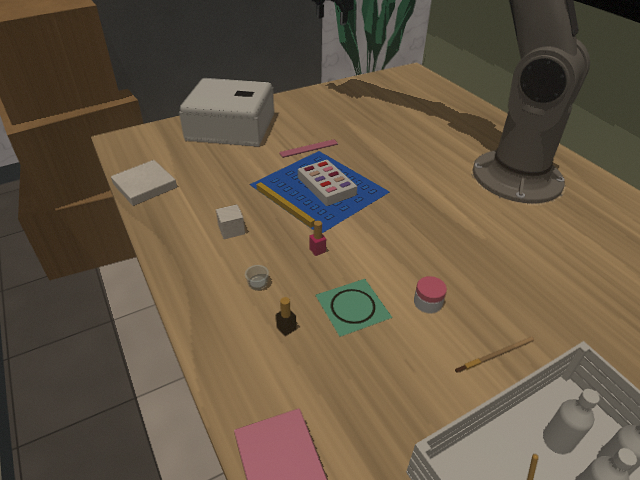

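The top view shows the stand at about (425,297), below the rail running (368,246)–(456,230). The jar lid is at (223,284) and the ring centre at (258,226). The pink polish (334,233) and carton (403,173) are the neighbours to avoid.

```bash
cat > h.py <<'E'
import cv2,numpy as np
from station import bot
def ray(name,uv,z):
    m=bot.camera_model(name);T=m['camera_from_world'];R=T[:3,:3];c=-R.T@T[:3,3]
    p=cv2.undistortPoints(np.float64(uv).reshape(-1,1,2),m['camera_matrix'],m['D']).reshape(-1,2)
    d=np.c_[p,np.ones(len(p))]@R
    return (c+d*((z-c[2])/d[:,2])[:,None])[:,:2]
def big(mask):
    cs,_=cv2.findContours(mask.astype(np.uint8),cv2.RETR_EXTERNAL,cv2.CHAIN_APPROX_NONE)
    return max(cs,key=cv2.contourArea).reshape(-1,2)
def hsv(im):return cv2.cvtColor(im,cv2.COLOR_RGB2HSV).astype(int)
def roi(mask,x0,y0,x1,y1):
    o=np.zeros_like(mask);o[y0:y1,x0:x1]=mask[y0:y1,x0:x1];return o
def rect(P):
    (c,s,a)=cv2.minAreaRect((P*1000).astype(np.float32));b=cv2.boxPoints((c,s,a))
    e=[b[1]-b[0],b[2]-b[1]];l=max(e,key=np.linalg.norm);l=l if l[1]>0 else -l
    # yaw: direction of +y axis (long side) relative to world y
    return np.round(c,1),np.round(s,1),round(float(np.arctan2(-l[0],l[1])),4)
def ell(name,C,z):
    P=ray(name,C,z)*1000;(c,a,_)=cv2.fitEllipse(P.astype(np.float32));return np.round(c,1),np.round(a,1)
E
python3 - <<'E'
from h import *
im=cv2.imread('pics/top0.png')[:,:,::-1].copy();h=hsv(im);H,S,V=h[...,0],h[...,1],h[...,2]
blue=roi((H>100)&(H<125)&(S>120),340,210,510,370)
C=big(blue);print('sheet',rect(ray('top',C,0)))
yel=roi((H>18)&(H<32)&(S>180)&(V>90),362,222,462,255)
C=big(yel);print('rail z18',rect(ray('top',C,.018)),C.min(0),C.max(0))
st=~blue; hull=cv2.convexHull(big(roi((S<60)&(V>110),385,265,470,330)))
print('stand z30',rect(ray('top',hull[:,0],.03)),hull[:,0].min(0),hull[:,0].max(0))
C=big(roi(((H>165)|(H<5))&(S>100),205,265,245,305));print('lid z46',ell('top',C,.046))
g=roi((H>65)&(H<95)&(S>60),220,190,300,265);C=big(g);print('card',rect(ray('top',C,0)))
r=roi((V<60),232,204,284,250);C=big(r);print('ring',ell('top',C,0))
for n,b,z in(('polishP',(320,222,345,245),0),):
    C=big(roi(((H>165)|(H<5))&(S>100),*b));print(n,rect(ray('top',C,.05)))
im2=cv2.imread('pics/scene0.png')[:,:,::-1].copy();h=hsv(im2);H,S,V=h[...,0],h[...,1],h[...,2]
C=big(roi(((H>165)|(H<5))&(S>100),405,270,455,310));print('lid scene',ell('scene',C,.046),C.min(0),C.max(0))
C=big(roi(V<60,325,282,380,330));print('ring scene',ell('scene',C,0))
C=big(roi((H>18)&(H<32)&(S>180),250,178,320,228));print('rail scene',rect(ray('scene',C,.018)))
hull=cv2.convexHull(big(roi((S<60)&(V>110),290,155,362,205)))[:,0];print('stand sc',rect(ray('scene',hull,.03)))
a=im[215:355,340:520];a=cv2.resize(a,None,fx=3,fy=3,interpolation=cv2.INTER_NEAREST)
cv2.imwrite('pics/crop0.png',a[:,:,::-1])
E
```

```text
sheet (array([ 487. , -199.6]), array([236.8, 256.7]), 0.2419)
rail z18 (array([ 595.5, -171.8]), array([ 10.8, 194.7]), 0.2409) [368 225] [454 248]
stand z30 (array([ 466.6, -195.7]), array([ 91.6, 142.5]), 0.0295) [391 274] [458 318]
lid z46 (array([476.9, 226.7]), array([33.9, 43.9]))
card (array([618.1, 167.1]), array([105.4, 105.2]), -0.0971)Traceback (most recent call last):
  File "<stdin>", line 11, in <module>
  File "h.py", line 10, in big
    return max(cs,key=cv2.contourArea).reshape(-1,2)
           ~~~^^^^^^^^^^^^^^^^^^^^^^^^
ValueError: max() iterable argument is empty
```

```bash
python3 - <<'E'
from h import *
im=cv2.imread('pics/top0.png')[:,:,::-1].copy();h=hsv(im);H,S,V=h[...,0],h[...,1],h[...,2]
print(V[226,234:284].tolist()); print(h[284,205:245].tolist()[::4])
ring=roi(V<95,236,206,280,248);C=big(ring);print('ring',ell('top',C,0),len(C))
lid=roi(((H>160)|(H<5))&(S>90),200,260,250,310);C=big(lid);print('lid',ell('top',C,.046),C.min(0),C.max(0))
a=np.hstack([cv2.resize(im[190:310,200:300],(500,600),interpolation=0)]);a=a.copy()
cv2.imwrite('pics/crop0.png',a[:,:,::-1])
im2=cv2.imread('pics/scene0.png')[:,:,::-1].copy();h=hsv(im2);H,S,V=h[...,0],h[...,1],h[...,2]
C=big(roi(((H>160)|(H<5))&(S>90),405,270,455,312));print('lid scene',ell('scene',C,.046),C.min(0),C.max(0))
C=big(roi(V<80,325,282,380,330));print('ring scene',ell('scene',C,0))
C=big(roi((H>18)&(H<32)&(S>180),250,178,320,228));print('rail scene',rect(ray('scene',C,.018)))
E
```

```text
[178, 180, 180, 177, 152, 86, 113, 175, 182, 181, 179, 180, 180, 179, 181, 180, 179, 181, 181, 179, 179, 179, 181, 180, 181, 180, 181, 181, 181, 182, 179, 180, 182, 181, 179, 180, 181, 183, 183, 181, 161, 105, 104, 156, 181, 183, 182, 179, 173, 170]
[[18, 92, 183], [10, 89, 189], [175, 96, 202], [175, 98, 201], [175, 95, 203], [176, 93, 203], [175, 94, 204], [175, 92, 208], [15, 25, 102], [19, 91, 183]]
ring (array([609.2, 188.4]), array([33.9, 55.1])) 41
lid (array([484.9, 228.1]), array([51.6, 53.1])) [210 271] [235 296]
lid scene (array([492.4, 232.2]), array([54.7, 64.7])) [416 276] [446 301]
ring scene (array([619.8, 164.6]), array([83.6, 84.6]))
rail scene (array([ 603.4, -171.4]), array([ 22. , 197.1]), 0.26)
```

View pics/crop0.png

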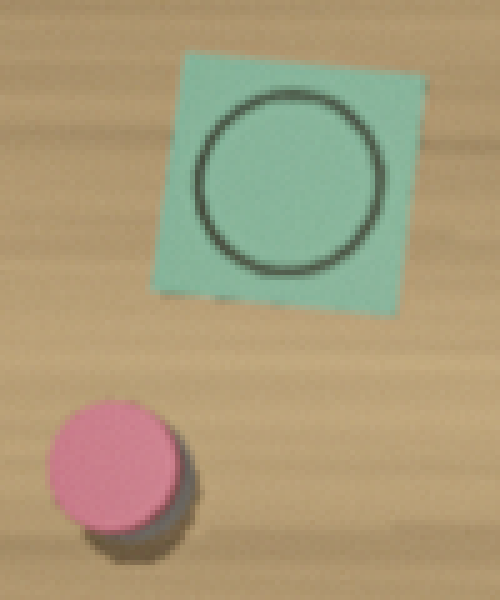

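>>> send_rows:
  slide:
    - [38,-40,0]
    - [76,-80,0]
    - [114,-120,0]
    - [152,-160,0]
    - [190,-200,0]
    - [228,-240,0]
    - [266,-280,0]
    - [304,-320,0]
  roll: [0.5,1,1.5,2,2.5,3,3.5,3.5]
  claw: [0.85,0.85,0.85,0.85,0.85,0.85,0.85,0.85]

```text
t: 0.77
eef_pos: [0.3483, -0.3435, 0.2311]
tool_rot: [-0.0, 0.993, 0.12, -0.0]
contact_force: [0.8, -0.5, 0.2]
gripper_width: 0.849
grasp_force: 0.0
```

>>> send_rows:
  slide:
    - [17,-29,20]
    - [34,-58,40]
    - [51,-86,65]
    - [69,-115,90]
    - [69,-115,125]
    - [69,-115,160]
    - [69,-115,195]
    - [69,-115,226]
  roll: [0,0,0,0,0,0,0,0]
  claw: [0.85,0.85,0.85,0.85,0.85,0.85,0.85,0.85]

```text
t: 1.43
eef_pos: [0.3872, -0.2168, 0.0035]
tool_rot: [-0.0, 0.993, 0.12, -0.0]
contact_force: [-0.8, 0.8, 0.4]
gripper_width: 0.848
grasp_force: 0.0
```

>>> send_rows:
  slide:
    - [10,0,0]
    - [20,0,0]
    - [30,0,0]
    - [40,0,0]
    - [50,0,0]
    - [60,0,0]
    - [67,0,0]
    - [73,0,0]
  roll: [0,0,0,0,0,0,0,0]
  claw: [0.85,0.85,0.85,0.85,0.85,0.85,0.85,0.85]

```text
t: 2.1
eef_pos: [0.4596, -0.1999, 0.006]
tool_rot: [0.0, 0.993, 0.12, 0.0]
contact_force: [-3.8, -0.3, 2.5]
gripper_width: 0.851
grasp_force: 1.7
```

```bash
python3 - <<'E'
from h import *
im=bot.read_camera('top');cv2.imwrite('pics/top1.png',im[:,:,::-1])
im2=bot.read_camera('scene');cv2.imwrite('pics/sc1.png',im2[:,:,::-1])
a=cv2.resize(im[200:360,330:510],None,fx=2.8,fy=3,interpolation=0)
b=cv2.resize(im2[120:280,220:400],(500,480),interpolation=0)
cv2.imwrite('pics/crop1.png',cv2.resize(np.hstack([a,b]),(800,390))[:,:,::-1])
E
```

```text
(no output)
```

View pics/crop1.png

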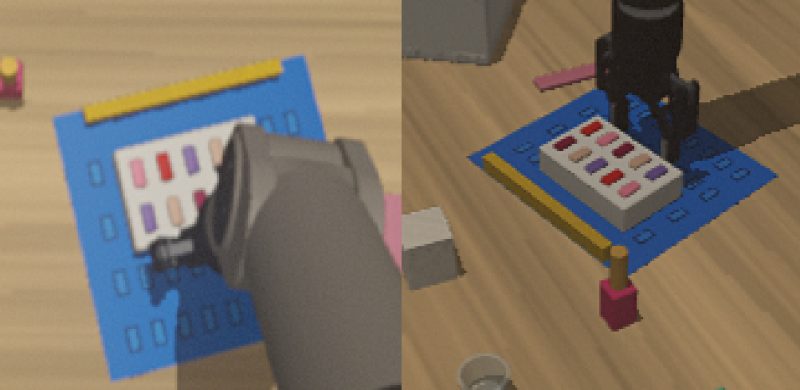

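The stand now looks parallel to the rail and about centred, with roughly 30 mm left to go.

>>> send_rows:
  slide:
    - [5,0,0]
    - [10,0,0]
    - [15,0,0]
    - [20,0,0]
    - [23,0,0]
    - [26,0,0]
    - [28,0,0]
    - [28,0,0]
  roll: [0,0,0,0,0,0,0,0]
  claw: [0.85,0.85,0.85,0.85,0.85,0.85,0.85,0.85]

```text
t: 2.87
eef_pos: [0.4865, -0.1931, 0.0053]
tool_rot: [0.0, 0.993, 0.12, 0.0]
contact_force: [0.8, -0.0, -0.9]
gripper_width: 0.853
grasp_force: 0.2
```

```bash
cat > m.py <<'E'
from h import *
def stand(tag):
    im=bot.read_camera('scene');cv2.imwrite(f'pics/{tag}.png',im[:,:,::-1])
    h=hsv(im);H,S,V=h[...,0],h[...,1],h[...,2]
    C=big(roi((S<60)&(V>110),265,150,362,232));hull=cv2.convexHull(C)[:,0]
    return rect(ray('scene',hull,.03))
E
python3 - <<'E'
from m import *
print(stand('sc2'));im=cv2.imread('pics/sc2.png')
im2=bot.read_camera('top')[:,:,::-1]
cv2.imwrite('pics/crop2.png',np.hstack([cv2.resize(im[150:270,240:360],(400,400),interpolation=0),cv2.resize(im2[210:330,345:465],(400,400),interpolation=0)]))
E
```

```text
(array([ 541.7, -174. ]), array([ 89.9, 138.5]), 0.2383)
```

View pics/crop2.png

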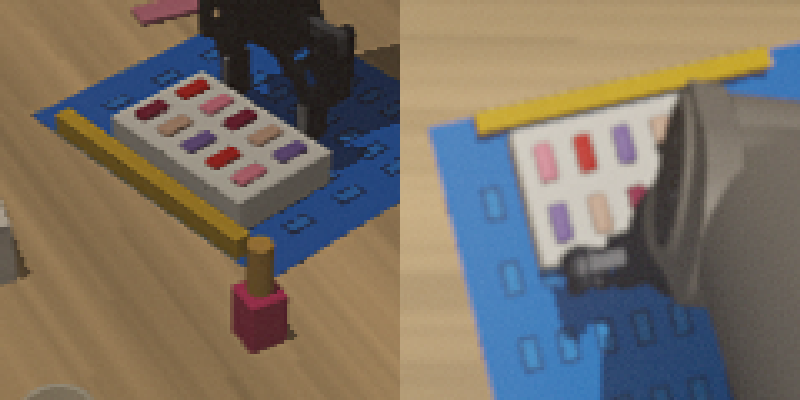

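The stand is nearly at the rail and parallel to it. I'll press on a little until the force rises.

>>> send_rows:
  slide:
    - [1,0,0]
    - [2,0,0]
    - [3,0,0]
    - [4,0,0]
    - [4,0,0]
    - [4,0,0]
    - [4,0,0]
    - [4,0,0]
  roll: [0,0,0,0,0,0,0,0]
  claw: [0.85,0.85,0.85,0.85,0.85,0.85,0.85,0.85]

```text
t: 3.63
eef_pos: [0.4899, -0.1924, 0.0053]
tool_rot: [0.0, 0.993, 0.12, 0.0]
contact_force: [-0.7, -1.4, -0.5]
gripper_width: 0.849
grasp_force: 0.6
```

>>> send_rows:
  slide:
    - [1,0,0]
    - [2,0,0]
    - [3,0,0]
    - [4,0,0]
    - [5,0,0]
    - [5,0,0]
    - [5,0,0]
    - [5,0,0]
  roll: [0,0,0,0,0,0,0,0]
  claw: [0.85,0.85,0.85,0.85,0.85,0.85,0.85,0.85]

```text
t: 4.3
eef_pos: [0.4913, -0.1918, 0.0049]
tool_rot: [-0.0, 0.993, 0.12, -0.003]
contact_force: [-9.0, -3.6, 6.8]
gripper_width: 0.848
grasp_force: 4.8
```

```bash
python3 - <<'E'
from m import *
print(stand('sc3'));print(bot.get_obs()['contact_force'])
E
```

```text
(array([ 546.6, -172.7]), array([ 89.9, 138.3]), 0.2414)
[-9.05080564 -2.27417132  5.75775145]
```

Forces show the stand is seated against the rail. Now I'll back off, lift, and move over towards the jar.

>>> send_rows:
  slide:
    - [-15,0,0]
    - [-30,0,0]
    - [-30,0,-40]
    - [-30,0,-80]
    - [-25,-40,-80]
    - [-18,-80,-80]
    - [-10,-120,-80]
    - [-2,-160,-80]
  roll: [0,0,0,0,7,14,21,28]
  claw: [0.85,0.85,0.85,0.85,0.47,0.47,0.47,0.47]

```text
t: 5.02
eef_pos: [0.456, -0.0437, 0.0861]
tool_rot: [-0.0, 0.994, -0.113, 0.002]
contact_force: [1.4, -0.1, 0.1]
gripper_width: 0.472
grasp_force: 0.0
```

```bash
python3 - <<'E'
from m import *
print(stand('sc4'))
im2=bot.read_camera('top');h=hsv(im2);H,S,V=h[...,0],h[...,1],h[...,2]
C=big(roi((H>18)&(H<32)&(S>180)&(V>90),362,222,462,255));print('rail',rect(ray('top',C,.018)))
C=cv2.convexHull(big(roi((S<60)&(V>110),370,230,480,310)))[:,0];print('stand top',rect(ray('top',C,.03)))
o=bot.get_obs();q=o['tool_rot'];p=o['eef_pos']*1000;a=2*np.arctan2(q[2],q[1])
d=np.array([430,253])-p[:2];print(p,a,d@[np.cos(a),np.sin(a)],d@[np.sin(a),-np.cos(a)],np.degrees(a+.432))
E
```

```text
(array([ 546.3, -172.7]), array([ 90.3, 138.4]), 0.2408)
rail (array([ 600. , -190.5]), array([ 11. , 156.1]), 0.2398)
stand top (array([ 517.4, -157.8]), array([139.9, 182.5]), 0.19)
[456.26099973 -37.87295854  85.92193579] -0.2131881710038145 -87.20850362097977 -278.73176176041335 12.536994309019718
```

>>> send_rows:
  slide:
    - [-12,-39,0]
    - [-24,-78,0]
    - [-36,-117,0]
    - [-48,-156,0]
    - [-60,-195,0]
    - [-72,-234,0]
    - [-83,-268,0]
    - [-87,-279,0]
  roll: [6,12.5,12.5,12.5,12.5,12.5,12.5,12.5]
  claw: [0.47,0.47,0.47,0.47,0.47,0.47,0.47,0.47]

```text
t: 5.78
eef_pos: [0.4308, 0.2534, 0.0861]
tool_rot: [-0.003, 0.977, -0.213, 0.001]
contact_force: [0.2, -0.1, -0.3]
gripper_width: 0.469
grasp_force: 0.0
```

```bash
python3 - <<'E'
from m import *
print(stand('sc5'))
im2=bot.read_camera('top');h=hsv(im2);H,S,V=h[...,0],h[...,1],h[...,2]
C=cv2.convexHull(big(roi((S<60)&(V>110),370,230,480,310)))[:,0];print('stand top',rect(ray('top',C,.03)))
C=big(roi((H>18)&(H<32)&(S>180)&(V>90),362,222,462,255));print('rail',rect(ray('top',C,.018)))
cv2.imwrite('pics/top5.png',im2[:,:,::-1])
o=bot.get_obs();q=o['tool_rot'];p=o['eef_pos']*1000;a=2*np.arctan2(q[2],q[1])
d=np.array([430,253])-p[:2];print(p,a,d@[np.cos(a),np.sin(a)],d@[np.sin(a),-np.cos(a)],np.degrees(a+.432),o['t'])
E
```

```text
(array([ 546.3, -172.7]), array([ 90.3, 138.4]), 0.2408)
stand top (array([ 541.5, -172.2]), array([ 92.1, 143.4]), 0.2405)
rail (array([ 595. , -171.6]), array([ 10.9, 194. ]), 0.2444)
[430.94140148 249.75382321  85.64448885] -0.43164937810976284 -2.2131544940336747 -2.554573880309477 0.02008915451548831 5.8833
```

View pics/top5.png

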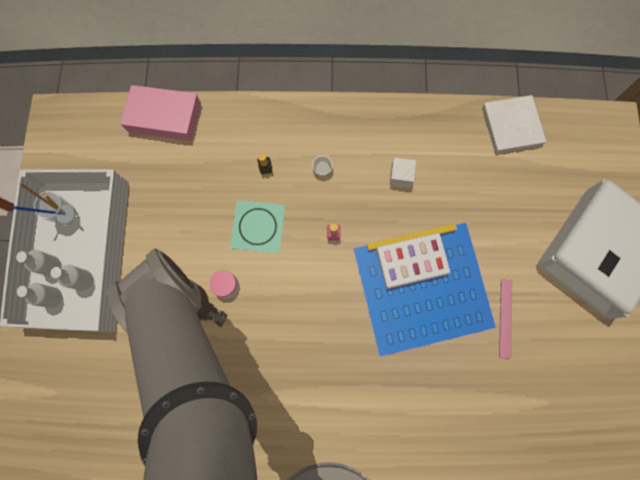

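The stand is flush and undisturbed. The hand is behind the jar at (223,284), so I descend.

>>> send_rows:
  slide:
    - [-2,-2,25]
    - [-2,-2,50]
    - [-2,-2,70]
    - [-2,-2,80]
    - [5,-2,80]
    - [12,-2,80]
    - [18,-2,80]
    - [24,-2,80]
  roll: [0,0,0,0,0,0,0,0]
  claw: [0.47,0.47,0.47,0.47,0.47,0.47,0.47,0.47]

```text
t: 6.55
eef_pos: [0.4556, 0.237, 0.0066]
tool_rot: [-0.001, 0.976, -0.218, 0.001]
contact_force: [-1.0, 0.7, 1.1]
gripper_width: 0.468
grasp_force: 0.3
```

>>> send_rows:
  slide:
    - [6,0,0]
    - [13,0,0]
    - [21,0,0]
    - [30,0,0]
    - [39,0,0]
    - [47,0,0]
    - [54,0,0]
    - [60,0,0]
  roll: [0,0,0,0,0,0,0,0]
  claw: [0.47,0.47,0.47,0.47,0.47,0.47,0.47,0.47]

```text
t: 7.22
eef_pos: [0.5087, 0.2114, 0.0053]
tool_rot: [0.0, 0.976, -0.218, 0.0]
contact_force: [-1.7, 1.3, 3.0]
gripper_width: 0.472
grasp_force: 1.6
```

```bash
cat > j.py <<'E'
from h import *
def go(tag):
    im=bot.read_camera('top');h=hsv(im);H,S,V=h[...,0],h[...,1],h[...,2]
    C=big(roi(((H>160)|(H<5))&(S>80)&(V>150),200,190,310,315));J,ax=ell('top',C,.046);print('jar top',J,ax)
    im2=bot.read_camera('scene');h=hsv(im2);H,S,V=h[...,0],h[...,1],h[...,2]
    C=big(roi(((H>160)|(H<5))&(S>90),325,250,455,322));print('jar scene',ell('scene',C,.046))
    o=bot.get_obs();q=o['tool_rot'];p=o['eef_pos']*1000;a=2*np.arctan2(q[2],q[1])
    f=lambda d:np.round([d@[np.cos(a),np.sin(a)],d@[np.sin(a),-np.cos(a)]],1)
    print('tool',p,'jar in tool',f(J-p[:2]),'ring from jar, tool axes',f(np.array([618.5,166.5])-J),o['t'])
    cv2.imwrite(f'pics/{tag}.png',np.hstack([cv2.resize(im[180:320,190:330],(400,400),interpolation=0),cv2.resize(im2[240:340,310:450],(400,400),interpolation=0)])[:,:,::-1])
E
python3 -c "import j;j.go('j1')"
```

```text
jar top [539.7 186.4] [23.8 49.9]
jar scene (array([542.9, 201.6]), array([51.8, 65. ]))
tool [509.24572313 210.97589203   5.24732231] jar in tool [38.   9.3] ring from jar, tool axes [ 79.8 -15.5] 7.3167
```

View pics/j1.png

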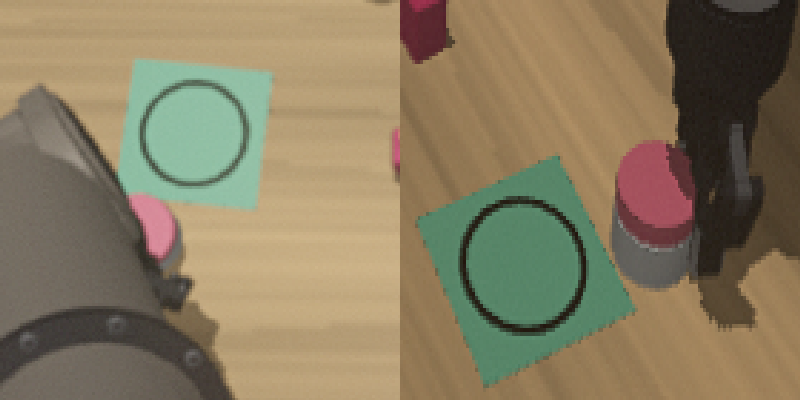

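The jar sits in the cradle of the two fingers, just short of the card. About 88 mm remains along tool x, with a small lateral offset.

>>> send_rows:
  slide:
    - [8,-0.5,0]
    - [18,-1.5,0]
    - [29,-2.5,0]
    - [40,-3.5,0]
    - [51,-4.5,0]
    - [62,-5.5,0]
    - [72,-6.5,0]
    - [78,-7,0]
  roll: [0,0,0,0,0,0,0,0]
  claw: [0.47,0.47,0.47,0.47,0.47,0.47,0.47,0.47]

```text
t: 7.98
eef_pos: [0.5833, 0.1841, 0.0053]
tool_rot: [-0.0, 0.976, -0.218, 0.0]
contact_force: [-0.8, -0.2, 0.2]
gripper_width: 0.471
grasp_force: 0.4
```

```bash
python3 -c "import j;j.go('j2')"
```

```text
jar top [615.7 153.9] [11.5 39.4]
jar scene (array([617.6, 174.9]), array([49.8, 65.8]))
tool [583.02465909 184.25099116   5.34285146] jar in tool [42.5 13.6] ring from jar, tool axes [ -2.8 -12.6] 8.0833
```

View pics/j2.png

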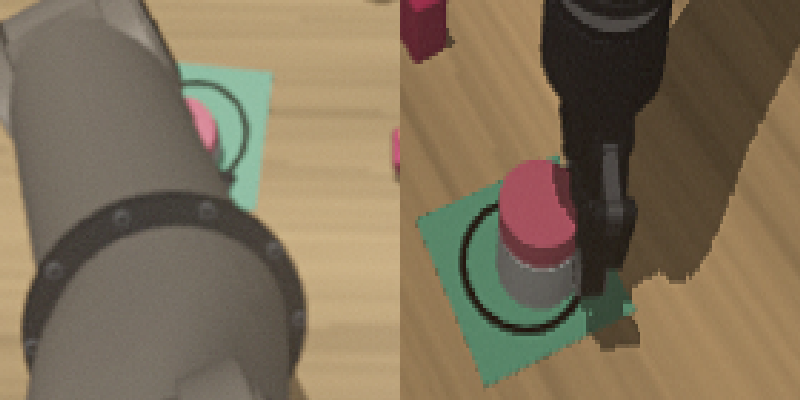

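By both estimates the jar needs about 10 mm more.

>>> send_rows:
  slide:
    - [2,0,0]
    - [4,0,0]
    - [6,0,0]
    - [8,0,0]
    - [9,0,0]
    - [10,0,0]
    - [10,0,0]
    - [10,0,0]
  roll: [0,0,0,0,0,0,0,0]
  claw: [0.47,0.47,0.47,0.47,0.47,0.47,0.47,0.47]

```text
t: 8.75
eef_pos: [0.5906, 0.1809, 0.0053]
tool_rot: [-0.0, 0.976, -0.217, 0.0]
contact_force: [0.1, 0.3, -0.4]
gripper_width: 0.47
grasp_force: 0.2
```

>>> send_rows:
  slide:
    - [-10,0,0]
    - [-30,0,0]
    - [-60,0,0]
    - [-90,0,0]
    - [-110,0,-35]
    - [-120,0,-70]
    - [-130,0,-105]
    - [-140,0,-120]
  roll: [0,0,0,0,0,0,0,0]
  claw: [0.47,0.47,0.47,0.47,0.47,0.47,0.47,0.47]

```text
t: 9.42
eef_pos: [0.4641, 0.2421, 0.1294]
tool_rot: [-0.002, 0.976, -0.217, 0.002]
contact_force: [0.6, 0.5, -0.5]
gripper_width: 0.471
grasp_force: 0.0
```

```bash
python3 -c "
import j;j.go('j3')
from m import *
print(stand('sc6'))"
```

```text
jar top [615.9 168.8] [51.  54.8]
jar scene (array([622.7, 172.7]), array([53.6, 65. ]))
tool [463.63036881 242.67031028 128.53703807] jar in tool [169.2   2.7] ring from jar, tool axes [3.3 1. ] 9.5167
(array([ 546.5, -172.6]), array([ 90.6, 138.5]), 0.2415)
```

View pics/j3.png

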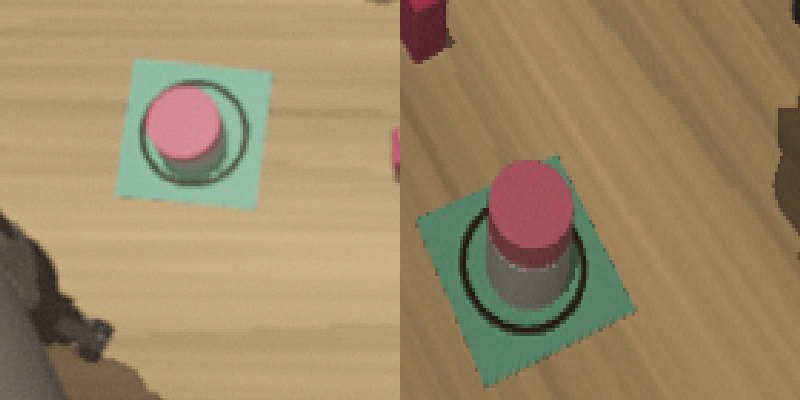

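The jar is upright inside the ring, about 3.5 mm off centre. The stand is still flush and the hand is clear, so I'm handing in.

```bash
python3 -c "
from station import bot
print(bot.hand_in())"
```

```text
the job is handed in; nothing more can be done
None
```

I handed the job in at about 9.5 s, but the hand-in gave no verdict: the stand measures flush and parallel to the rail, about 12 mm off its middle, the jar stands upright about 3.5 mm off the ring's centre, and the hand is clear.

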